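# Load a humidity cassette into a latched climate unit

## Robot

A 7-joint arm with a two-finger parallel gripper is mounted at the origin on the work surface. World frame = base frame: x ahead of the robot, y to its left, z up, the work surface at z = 0. Lengths are in m, angles in rad, forces in N, time in s.
With the tool pointing down it reaches from about 0.4 to 0.85 m from the base axis. Payload 10.4 kg.
Tool frame: the origin (TCP) lies on the centre line of the jaws, within the pads' length; the fingertips stand 22 mm ahead of it and the grasp point (between the pads) lies 3 mm ahead of it; z points along the fingers, y is the direction in which the jaws open and shut (so a half turn about z gives the same grasp; the last joint's range is limited). The gripper opens to 85 mm and grips with 20 to 120 N. Pads are 22 mm wide; open, the fingers measure 114 mm over their backs; the gripper's body (76 mm by 85 mm) begins 54 mm behind the grasp point. The pads swing forward as they close: fully open they stand 13 mm farther back than shut.
Start: joints at [1.318, 0.332, -0.065, 1.46, 0.022, 1.35, -0.088], TCP at [0.142, -0.609, 0.253] pointing down, gripper open.
Joint ranges: [-2.6, 2.6], [-0.5, 2.12], [-1.47, 1.34], [0.16, 2.42], [-1.27, 4.41], [0.06, 2.06], [-2.6, 2.6]. Speed limits (rad/s): [2.22, 2.22, 2.79, 2.79, 3.14, 3.14, 3.14].

## Interface

Orientations are given as a unit quaternion [x, y, z, w].
In Python, from workcell import manip gives the robot as it stands. The module is installed in compiled form; this text tells all that it offers.
- The arm moves only by the shell command python3 -m crank 'ROWS' [FORCE]. ROWS is JSON, a list of rows, each a list of 3 entries, a list of its own where there are three numbers: the opening, from -1 (shut) to 1 (fully open), then the shift along the tool's x, y, z normalised to -1 to 1, where 1 is 80 mm, then the turn, a rotation vector about the tool's x, y, z normalised to -1 to 1, where 1 is pi/4 rad. In form: [[jaw, [tx, ty, tz], [ax, ay, az]], ...]. A call has exactly 5 rows; each row shifts and turns the commanded pose from where the row before left it, along the tool's axes as they then stand; what a row does not reach is not made up. A row lasts 1/10 s, in which the tool goes at most 50 mm and 8.59 degrees, less where a joint would pass 70% of its speed; a pose out of reach is approached as far as the arm can. A call with a number of a shift or a turn outside -1 to 1 is refused whole. A call with a gripper value outside its range is refused whole. The fingers move at their own pace and stop on an object; FORCE is the grip in N (left out, the last holds). Time passes only in rows, so rows that do not move let the fingers close, or fill a call up. It gives the time, the measured TCP pose, the force and the opening at its end, in the units of the state.
- manip.get_obs(): the state, without advancing time (a new reading comes with each control period).
- manip.camera(name): name is "scene" or "top" or "wrist"; returns the picture (480x640x3 uint8, blue, green, red); there is no depth.
- manip.camera_info(name): a dict with "K" (3x3 intrinsics, pixels), "camera_from_world" (4x4, takes a point from world to camera coordinates); the wrist camera has in their place "mount" (4x4, takes a point from camera to tool coordinates, whose origin is the TCP and whose axes are the flange's). Camera axes: x right, y down, z forward; pixel columns grow to the right and rows downward; lengths in m; the calibration is good to about 2 mm. A picture is of the moment at which its call begins: read the wrist's pose just before it. camera_info takes no time and is no camera call.
- manip.hand_in(): hands the job in, once; it reports no verdict.
The state is a dict: "clock": time; "joint_pos": joint angles; "joint_velocities": joint speeds; "tau": joint torques, N m; "position": TCP position; "ee_rot": TCP orientation; "ft_force": force on the tool from outside, world axes, zero at the start; "torque": the same for the moment, N m; "grip_width": opening from 0.0 (shut) to 1.0 (fully open).
Only numpy, scipy, OpenCV 4.12 (cv2) and the standard library are available. Lean on these libraries where they do the work, as an engineer would, in place of code of your own. Each camera call takes 0.05 s, during which the arm holds its last target.

## Task

Load the fresh, blue-capped humidity cassette into the grey climate unit: turn the black latch on its hatch a quarter-turn clockwise to free the hatch, then swing the hatch up until it stands fully open, upright or beyond, and leave it so. Take the blue-capped cassette from the rack and, keeping it upright, set it down gently (do not drop it) in its seat between the two yellow bars on the floor of the unit's bay, fully home and let go. Leave the orange-capped cassette and everything else on the table where it stands.

Things in the scene. Friction and masses are not known exactly. Their poses are not given: they have to be found in the camera images.
- unit: Climate unit: grey steel box fixed to the table, its rim 107 mm above the table. Origin on the table under the bay's centre; x from the latch end to the hinge end, y left, z up. It spans -130 to +85 mm in x and +-85 mm in y. Under its hatch is one bay, open upward: 136 mm long in x (+-68), 72 mm wide in y (+-36), its floor 10 mm above the table.
- bay (a point): Centre of the bay's floor, axes as the unit's; 97 mm deep. Two yellow bars across the floor, 10 mm high, inner faces at x = +-28 mm, make the seat: the cassette goes home only with its 46 mm side along this x and its 62 mm side along this y. That leaves 5 mm beside its 62 mm span (no room for fingers) but 45 mm at each side of its 46 mm span.
- hatch_hinge (a point): Middle of the hatch's hinge line, at the unit's x = +85 mm, 107 mm above the table; axes as the unit's, the line runs along y. The hatch is a white plate lying on the rim: 215 mm from the hinge towards -x, 170 mm wide, 10 mm thick, underside level with the hinge line when shut.
- hatch (a joint): Hatch angle, rad: 0 shut, grows as the latch end swings up about the hinge, 1.57 upright, stop at 1.9. Stiff friction hinge (0.55 N m): stays where it is left, takes about 5 N at the latch to raise. Held shut while the latch reads less than about 1.05.
- latch_grip (a point): Grip point of the latch, on its turning axis, 29 mm above the hatch's upper face, 183 mm from the hinge line. Black bar handle 56 mm long, 15 mm thick, from 8 to 44 mm above the hatch face, on a disc 44 mm across and 12 mm high. y runs along the bar, z is the turning axis, out of the hatch. It rides with the hatch; below it a steel tongue stands 16 mm under the hatch's underside.
- latch (a joint): Latch angle, rad: 0 locked, bar along the unit's y; grows clockwise seen from above, to a stop at 1.57 where the bar points at the hinge. Starts at 0 to 0.25; the hatch is free above about 1.05. Friction 0.06 N m, stays where it is left.
- fresh_mid (a point): Centre of the fresh cassette: white upright box with a blue cap, 62 mm (x) by 46 mm (y) by 85 mm high (z, up), 0.17 to 0.35 kg, flat sides. It starts in one of the rack's two bays. The rack lets it be gripped only across its 62 mm, the unit's bay only across its 46 mm, so it must be set down on the table between and taken anew.
- spent_mid (a point): Centre of the spent cassette: the same box with an orange cap, in the rack's other bay. To be left there.
- rack_mid (a point): Centre of the rack, 50 mm above the table; fixed. Dark base 100 (x) by 138 (y) by 10 mm thick, on which the cassettes stand at y = +-31 mm, their x along the rack's. Three upright plates, 66 mm long in x, 10 mm thick, tops 100 mm above the table, at y = -62, 0, +62 mm, flank the cassettes with 3 mm to spare; the x ends are open.
- beaker_mid (a point): Centre of a glass beaker, 80 mm across, 100 mm high. Bystander.
- jar_mid (a point): Centre of an amber jar, 68 mm across, 85 mm high. Bystander.
- weight_mid (a point): Centre of a green glass weight, 90 by 55 by 28 mm high. Bystander.
- brush: Brush lying at the left side of the table. Bystander.
- spatula: Spatula lying at the right side of the table. Bystander.

How it is judged:
By the outcome, as a careful person would: the job done as asked, in the order asked, and still so for the second after the job is handed in, with the robot touching nothing.
It also fails if it takes over 72 s, if anything falls off the work surface, if the arm or the gripper's body presses on something with over 40 N, if the wrist force passes 120 N, or if a joint passes its speed limit or range.

## Working session

There is one attempt and no reset: what is moved stays moved. The work goes in short steps, Python scripts to look and compute and a shell command to move; the robot and the scene stay as the last step left them, time stands still between calls to the robot, and variables do not carry over. Pictures are saved under pics/ and viewed, and the job is handed in when it is done.

```bash
mkdir -p pics; ls; python3 - <<'E'
from workcell import manip
import cv2, numpy as np
np.set_printoptions(precision=4,suppress=True)
o=manip.get_obs()
for k,v in o.items(): print(k,np.array(v))
for n in ("scene","top","wrist"):
    i=manip.camera_info(n); print(n); [print(k,np.array(v)) for k,v in i.items()]
    cv2.imwrite(f"pics/{n}0.png",manip.camera(n))
E
```

```text
pics
clock 0.0
joint_pos [ 1.3184  0.3328 -0.0647  1.4609  0.0216  1.3499 -0.0885]
joint_velocities [-0.0007 -0.0007  0.0005  0.0003  0.001   0.0005 -0.0008]
tau [  0.0008 -62.545    0.0493 -39.1616   0.016    0.0094   0.    ]
position [ 0.1423 -0.6082  0.2526]
ee_rot [ 0.9934  0.1147 -0.0001 -0.0007]
ft_force [-0.5343  0.3643 -0.3057]
torque [ 0.0294 -0.0264  0.0275]
grip_width 1.0044824061204722
scene
K [[580.7776   0.     317.4479]
 [  0.     580.7776 243.3004]
 [  0.       0.       1.    ]]
camera_from_world [[-0.0868  0.9962 -0.0004  0.072 ]
 [ 0.6706  0.0581 -0.7396 -0.3032]
 [-0.7368 -0.0644 -0.6731  2.2885]
 [ 0.      0.      0.      1.    ]]
top
K [[450.3823   0.     328.8345]
 [  0.     450.3823 240.4592]
 [  0.       0.       1.    ]]
camera_from_world [[ 0.0293 -0.9996  0.0066 -0.0261]
 [-0.9968 -0.0297 -0.0738  0.584 ]
 [ 0.0739 -0.0044 -0.9973  1.5144]
 [ 0.      0.      0.      1.    ]]
wrist
K [[407.6678   0.     325.9301]
 [  0.     407.6678 237.1834]
 [  0.       0.       1.    ]]
mount [[-0.0001 -0.9619 -0.2734  0.0702]
 [ 1.     -0.0001  0.0001 -0.0001]
 [-0.0001 -0.2734  0.9619 -0.1213]
 [ 0.      0.      0.      1.    ]]
```

View pics/scene0.png

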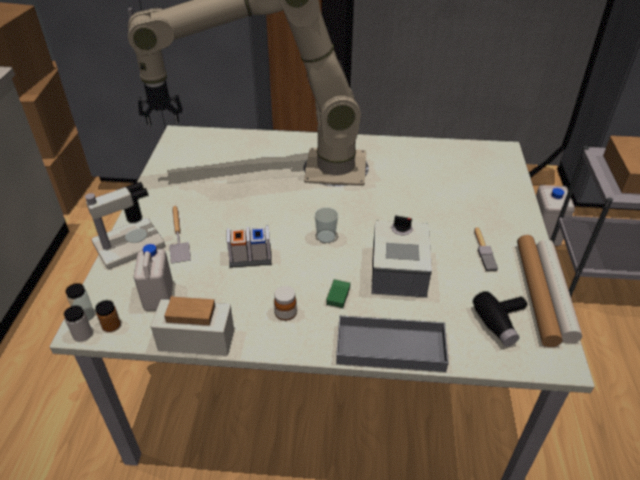

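View pics/top0.png

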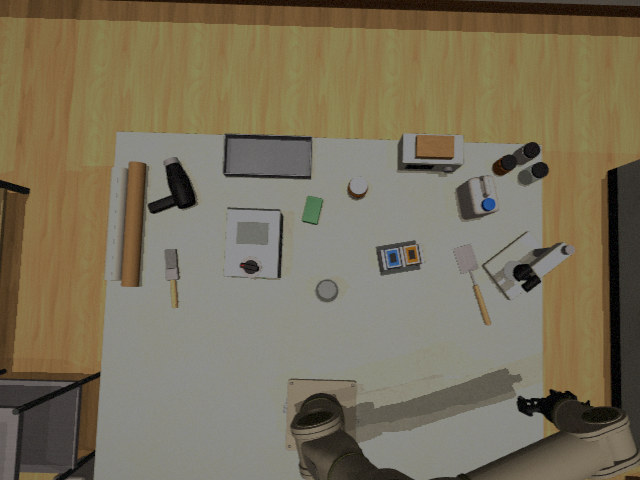

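View pics/wrist0.png

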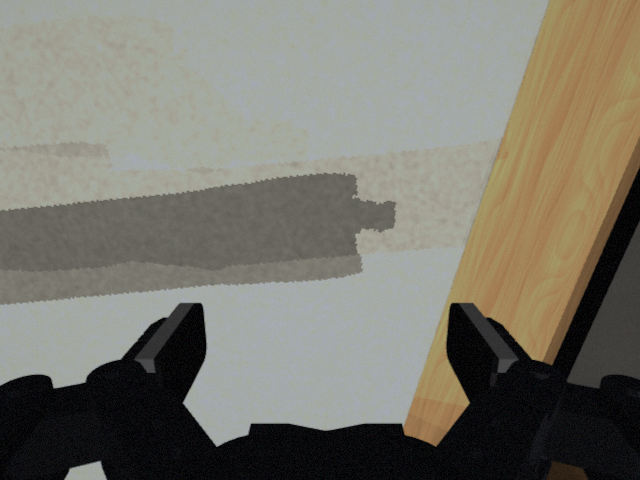

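The top view shows the unit at about (253,243) with its latch at (250,267), near the robot. The rack is at about (400,257), with the blue cap at (392,258) and the orange at (411,255). Next I'll measure them.

```bash
cat > h.py <<'E'
from workcell import manip
import cv2, numpy as np
from scipy.spatial.transform import Rotation as R
np.set_printoptions(precision=4,suppress=True)
def cam(n):
    i=manip.camera_info(n); K=np.array(i["K"])
    if n=="wrist":
        o=manip.get_obs(); T=np.eye(4); T[:3,:3]=R.from_quat(o["ee_rot"]).as_matrix(); T[:3,3]=o["position"]
        return K,T@np.array(i["mount"])
    return K,np.linalg.inv(np.array(i["camera_from_world"]))
def ray(KT,uv,z):
    K,T=KT; d=T[:3,:3]@np.linalg.solve(K,[uv[0],uv[1],1.]); c=T[:3,3]
    return c+d*(z-c[2])/d[2]
def proj(KT,p):
    K,T=KT; q=np.linalg.inv(T)@np.append(p,1); q=K@q[:3]; return q[:2]/q[2]
def snap(n,name):
    KT=cam(n); im=manip.camera(n); cv2.imwrite(f"pics/{name}.png",im); return KT,im
def state():
    o=manip.get_obs()
    print("t %.2f"%o["clock"],"p",np.array(o["position"]),"q",np.array(o["ee_rot"]),"f",np.array(o["ft_force"]),"g %.3f"%o["grip_width"],"j",np.array(o["joint_pos"]))
    return o
E
python3 - <<'E'
from h import *
im=cv2.imread("pics/top0.png"); s=cv2.imread("pics/scene0.png")
cv2.imwrite("pics/topA.png",cv2.resize(im[195:295,210:310],None,fx=6,fy=6,interpolation=cv2.INTER_CUBIC))
cv2.imwrite("pics/topB.png",cv2.resize(im[225:285,360:440],None,fx=9,fy=9,interpolation=cv2.INTER_CUBIC))
KT=cam("top"); KS=cam("scene")
hsv=cv2.cvtColor(im,cv2.COLOR_BGR2HSV)
def blobs(hsv,lo,hi,roi,z,KT):
    m=cv2.inRange(hsv,lo,hi); mm=np.zeros_like(m); x0,y0,x1,y1=roi; mm[y0:y1,x0:x1]=m[y0:y1,x0:x1]
    cs,_=cv2.findContours(mm,cv2.RETR_EXTERNAL,cv2.CHAIN_APPROX_NONE)
    for c in sorted(cs,key=cv2.contourArea)[::-1][:2]:
        r=cv2.minAreaRect(c); print(cv2.contourArea(c),r, ray(KT,r[0],z), [ray(KT,b,z)[:2] for b in cv2.boxPoints(r)])
print("blue");blobs(hsv,(95,100,40),(125,255,255),(360,225,440,285),.095,KT)
print("orange");blobs(hsv,(5,120,60),(20,255,255),(360,225,440,285),.095,KT)
print("green");blobs(hsv,(50,80,20),(85,255,255),(280,180,340,240),.028,KT)
print("dark rack");blobs(hsv,(0,0,0),(180,255,110),(360,225,440,285),.01,KT)
print("black");blobs(hsv,(0,0,0),(180,255,50),(225,250,280,285),.16,KT)
h2=cv2.cvtColor(s,cv2.COLOR_BGR2HSV)
print("scene blue");blobs(h2,(95,100,40),(125,255,255),(220,210,280,270),.095,KS)
print("scene orange");blobs(h2,(5,120,60),(20,255,255),(220,210,280,270),.095,KS)
E
```

```text
blue
128.0 ((392.6759948730469, 257.4679870605469), (14.936936378479004, 9.928143501281738), 79.69515228271484) [ 0.53  -0.217  0.095] [array([ 0.5503, -0.1964]), array([ 0.557, -0.228]), array([ 0.5097, -0.2376]), array([ 0.503, -0.206])]
orange
126.5 ((411.270263671875, 254.1216278076172), (15.124707221984863, 9.699540138244629), 80.53767395019531) [ 0.5426 -0.2772  0.095 ] [array([ 0.5637, -0.2572]), array([ 0.5698, -0.2882]), array([ 0.5216, -0.297 ]), array([ 0.5155, -0.2661])]
0.0 ((403.0, 248.0), (0.0, 0.0), 0.0) [ 0.5617 -0.25    0.095 ] [array([ 0.5617, -0.25  ]), array([ 0.5617, -0.25  ]), array([ 0.5617, -0.25  ]), array([ 0.5617, -0.25  ])]
green
220.0 ((312.17169189453125, 209.77899169921875), (15.055334091186523, 25.70987892150879), 13.392496109008789) [0.6873 0.0511 0.028 ] [array([0.6493, 0.085 ]), array([0.7359, 0.0675]), array([0.7254, 0.0171]), array([0.6389, 0.0347])]
0.0 ((303.0, 217.5), (1.0, 0.0), -90.0) [0.6599 0.0815 0.028 ] [array([0.6581, 0.0814]), array([0.6581, 0.0814]), array([0.6616, 0.0815]), array([0.6616, 0.0815])]
dark rack
825.5 ((398.4864807128906
[... 1017 characters left out ...]
, array([ 0.5518, -0.2283])]
8.0 ((257.52056884765625, 242.26766967773438), (1.5339301824569702, 13.11510181427002), 85.60128784179688) [ 0.5704 -0.2109  0.095 ] [array([ 0.571 , -0.2317]), array([ 0.5628, -0.1916]), array([ 0.5698, -0.1901]), array([ 0.578 , -0.2301])]
scene orange
77.5 ((237.5, 235.5), (9.0, 9.0), 90.0) [ 0.5442 -0.2793  0.095 ] [array([ 0.5241, -0.2977]), array([ 0.5216, -0.2691]), array([ 0.5641, -0.2612]), array([ 0.5665, -0.2894])]
11.0 ((238.1399688720703, 243.97994995117188), (1.9798991680145264, 14.142135620117188), 81.8698959350586) [ 0.5835 -0.2698  0.095 ] [array([ 0.5855, -0.292 ]), array([ 0.5725, -0.2501]), array([ 0.5815, -0.2476]), array([ 0.5943, -0.2894])]
```

```bash
python3 -c "
import cv2
a=cv2.imread('pics/topA.png');b=cv2.imread('pics/topB.png');b=cv2.resize(b,(200*4,600))[:600]
print(a.shape,b.shape)"
```

```text
(600, 600, 3) (600, 800, 3)
```

View pics/topA.png

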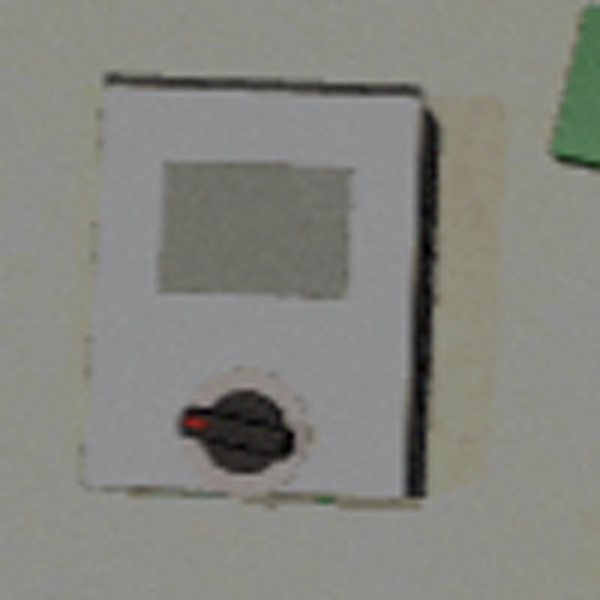

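View pics/topB.png

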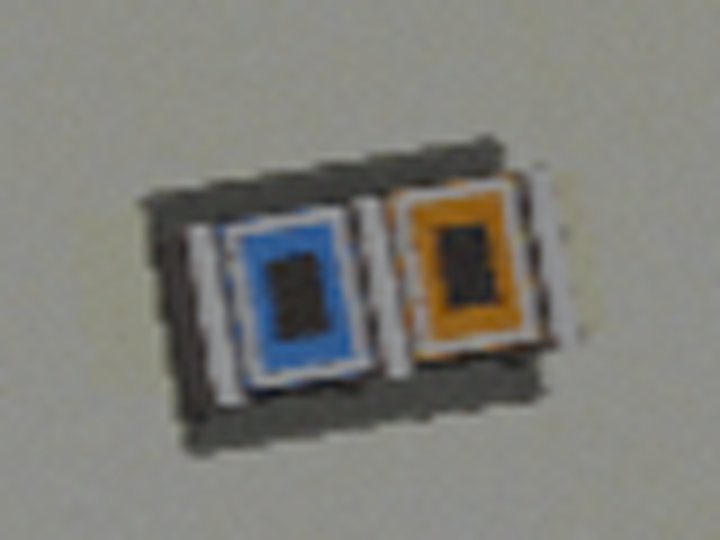

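The crop shows the hatch corners at crop (85,487), (105,85), (418,95) and (410,497). The latch bar runs from its red end (185,422) to (293,440), so it is slightly clockwise of locked. I'll compute the poses from these.

```bash
python3 - <<'E'
from h import *
KT=cam("top"); f=lambda x,y:(210+(x+.5)/6-.5,195+(y+.5)/6-.5)
c={k:ray(KT,f(*v),.117)[:2] for k,v in dict(LL=(85,487),HL=(105,86),HR=(418,96),LR=(410,497)).items()}
print(c); print("len",np.linalg.norm(c["LL"]-c["HL"]),np.linalg.norm(c["LR"]-c["HR"]),"wid",np.linalg.norm(c["LL"]-c["LR"]),np.linalg.norm(c["HL"]-c["HR"]))
ux=(c["HL"]+c["HR"]-c["LL"]-c["LR"]); uy=(c["HL"]-c["HR"]+c["LL"]-c["LR"])
print("yaw x",np.degrees(np.arctan2(ux[1],ux[0])),"yaw y",np.degrees(np.arctan2(-uy[0],uy[1])))
ctr=sum(c.values())/4; print("hatch ctr",ctr)
a=ray(KT,f(185,422),.161)[:2]; b=ray(KT,f(293,440),.161)[:2]; print("bar",a,b,np.linalg.norm(a-b),(a+b)/2,"bar dir deg from y",np.degrees(np.arctan2(a[0]-b[0],a[1]-b[1])))
s=cv2.imread("pics/scene0.png")
cv2.imwrite("pics/scA.png",cv2.resize(s[205:305,355:455],None,fx=6,fy=6,interpolation=cv2.INTER_CUBIC))
for n,uv in dict(beaker=(327,283),jar=(358,180)).items(): print(n,ray(KT,uv,.1))
E
```

```text
{'LL': array([0.4552, 0.3218]), 'HL': array([0.6692, 0.321 ]), 'HR': array([0.6689, 0.1536]), 'LR': array([0.455 , 0.1498])}
len 0.2140093520970447 0.21395593928390805 wid 0.1719844586843583 0.16747278899577359
yaw x 0.40422294821564314 yaw y -0.09891788095162378
hatch ctr [0.5621 0.2365]
bar [0.4905 0.2621] [0.4829 0.2063] 0.05632450194601234 [0.4867 0.2342] bar dir deg from y 7.75570294731212
beaker [ 0.4415 -0.0066  0.1   ]
jar [ 0.7797 -0.0981  0.1   ]
```

View pics/scA.png

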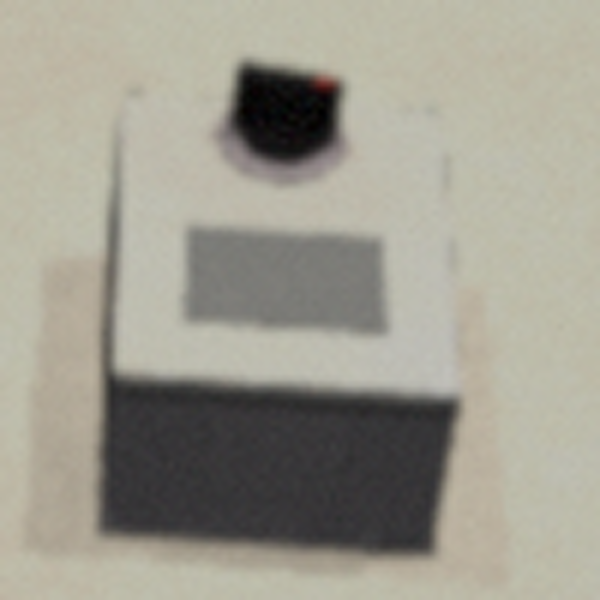

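```bash
cat > d.py <<'E'
# python3 d.py x y z a_deg : delta from now in tool units (80 mm / pi/4)
import sys
from h import *
o=state(); r=R.from_quat(o["ee_rot"]); x,y,z,a=map(float,sys.argv[1:5])
t=R.from_quat([np.cos(np.radians(a)/2),np.sin(np.radians(a)/2),0,0])
print("shift(start axes)/80mm",r.inv().apply(np.array([x,y,z])-o["position"])/.08,"turn/(pi/4)",(r.inv()*t).as_rotvec()/(np.pi/4), "a now",np.degrees(np.arctan2(*r.as_matrix()[[1,0],0])))
E
python3 -m crank '[[1,[0.44,-0.33,-0.05],[0,0,0]],[1,[0.44,-0.33,-0.05],[0,0,0]],[1,[0.44,-0.33,-0.05],[0,0,0]],[1,[0.44,-0.33,-0.05],[0,0,0]],[1,[0.44,-0.33,-0.05],[0,0,0]]]' 30
python3 -m crank '[[1,[0.44,-0.33,-0.05],[0,0,0]],[1,[0.44,-0.33,-0.05],[0,0,0]],[1,[0.44,-0.33,-0.05],[0,0,0]],[1,[0.44,-0.33,-0.05],[0,0,0]],[1,[0.0,0,0],[0,0,-0.18]]]'
python3 d.py 0.4865 0.235 0.27 82.2
```

```text
clock: 0.65
position: [0.2845, -0.4383, 0.2733]
ee_rot: [0.993, 0.115, -0.0, 0.0]
ft_force: [1.3, -0.1, 0.1]
grip_width: 0.998
clock: 1.15
position: [0.4009, -0.2995, 0.2901]
ee_rot: [0.982, 0.188, 0.001, -0.0]
ft_force: [0.6, 0.5, 0.9]
grip_width: 1.0
t 1.15 p [ 0.4009 -0.2995  0.2901] q [ 0.9823  0.1876  0.0011 -0.0001] f [0.5822 0.4845 0.8913] g 1.000 j [ 0.9134  0.0586 -0.3748  1.7101  0.0201  1.3756 -0.6581]
shift(start axes)/80mm [ 3.4563 -5.8171  0.2575] turn/(pi/4) [ 0.0016 -0.0025 -1.3462] a now 21.620954201135813
```

```bash
python3 -m crank '[[1,[0.28,-0.48,0.02],[0,0,-0.19]],[1,[0.35,-0.43,0.02],[0,0,-0.19]],[1,[0.42,-0.38,0.02],[0,0,-0.19]],[1,[0.47,-0.31,0.02],[0,0,-0.19]],[1,[0.51,-0.24,0.02],[0,0,-0.19]]]'
python3 -m crank '[[1,[0.54,-0.16,0.02],[0,0,-0.19]],[1,[0.55,-0.08,0.02],[0,0,-0.19]],[1,[0.56,0,0.02],[0,0,0]],[1,[0.56,0,0.02],[0,0,0]],[1,[0.56,0,0.02],[0,0,0]]]'
python3 d.py 0.4865 0.235 0.27 82.2
```

```text
clock: 1.65
position: [0.4331, -0.082, 0.2812]
ee_rot: [0.846, 0.533, -0.0, 0.0]
ft_force: [0.3, -0.4, -0.9]
grip_width: 0.995
clock: 2.15
position: [0.4684, 0.139, 0.2734]
ee_rot: [0.76, 0.65, 0.0, 0.0]
ft_force: [0.7, -0.8, -0.2]
grip_width: 1.002
t 2.15 p [0.4684 0.139  0.2734] q [0.7599 0.6501 0.0001 0.0004] f [ 0.7488 -0.7943 -0.2009] g 1.002 j [ 0.4434  0.0803 -0.8542  1.7437  0.0628  1.3451 -0.5787]
shift(start axes)/80mm [1.221  0.0381 0.0415] turn/(pi/4) [ 0.0009  0.0005 -0.0246] a now 81.09086329299699
```

```bash
python3 -m crank '[[1,[0.5,0.01,0.02],[0,0,-0.02]],[1,[0.5,0.02,0.02],[0,0,0]],[1,[0.22,0.01,0],[0,0,0]],[1,[0,0,0],[0,0,0]],[1,[0,0,0],[0,0,0]]]'
python3 - <<'E'
from h import *
KT,im=snap("wrist","w1"); o=state()
for p in ([.4865,.235,.161],[.4865,.235,.129],[.4905,.2621,.161],[.4829,.2063,.161]): print(proj(KT,np.array(p)))
E
```

```text
clock: 2.65
position: [0.4857, 0.2331, 0.2697]
ee_rot: [0.754, 0.656, -0.0, -0.0]
ft_force: [0.1, 0.3, -0.1]
grip_width: 1.0
t 2.70 p [0.4859 0.2324 0.2699] q [ 0.7549  0.6558 -0.0004  0.0002] f [ 0.7036 -0.2585 -0.5914] g 0.999 j [ 0.2628  0.2406 -0.9134  1.628   0.1942  1.3692 -0.8161]
[325.6406 240.9657]
[325.6594 227.2973]
[325.996  194.8523]
[326.3246 286.6144]
```

View pics/w1.png

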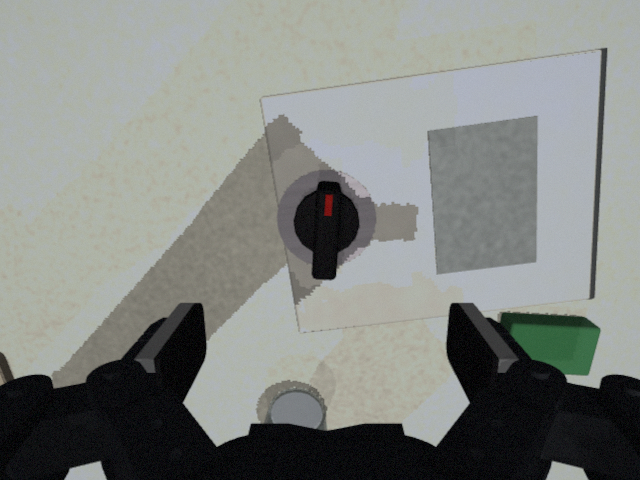

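The wrist view shows the bar from (328,182) to (324,278) and the disc centred at about (326,221). Next I'll measure the latch by ray.

```bash
python3 - <<'E'
from h import *
KT=cam("wrist")
im=cv2.imread("pics/w1.png")
g=cv2.cvtColor(im,cv2.COLOR_BGR2GRAY)
m=(cv2.inRange(g,0,45)); m[290:]=0; m[:160]=0; m[:,:290]=0; m[:,365:]=0
c=max(cv2.findContours(m,0,1)[0],key=cv2.contourArea); x,y,w,h=cv2.boundingRect(c); print(x,y,w,h)
for uv,z in (((328,182),.161),((324,278),.161),((326,230),.161),((326,221),.129),((261,97),.117),((607,49),.117),((594,298),.117),((300,332),.117)): print(uv,ray(KT,uv,z))
E
python3 d.py 0.4865 0.235 0.27 82.2
```

```text
294 181 65 98
(328, 182) [0.493  0.2684 0.161 ]
(324, 278) [0.4825 0.2112 0.161 ]
(326, 230) [0.4879 0.2408 0.161 ]
(326, 221) [0.4876 0.2384 0.129 ]
(261, 97) [0.4576 0.3217 0.117 ]
(607, 49) [0.6745 0.3194 0.117 ]
(594, 298) [0.6731 0.1508 0.117 ]
(300, 332) [0.456  0.1536 0.117 ]
t 2.70 p [0.4859 0.2324 0.2699] q [ 0.7549  0.6558 -0.0004  0.0002] f [ 0.7036 -0.2585 -0.5914] g 0.999 j [ 0.2628  0.2406 -0.9134  1.628   0.1942  1.3692 -0.8161]
shift(start axes)/80mm [ 0.0334  0.0027 -0.0016] turn/(pi/4) [-0.0002  0.001  -0.0052] a now 81.96610574613221
```

```bash
python3 -m crank '[[1,[0.05,0.02,0.4],[0,0,0.02]],[1,[0,0,0.4],[0,0,0]],[1,[0,0,0.37],[0,0,0]],[1,[0,0,0.2],[0,0,0]],[0,[0,0,0],[0,0,0]]]' 40
python3 -m crank '[[-0.4,[0,0,0],[0,0,0]],[-0.8,[0,0,0],[0,0,0]],[-1,[0,0,0],[0,0,0]],[-1,[0,0,0],[0,0,0]],[-1,[0,0,0],[0,0,0]]]' 40
python3 - <<'E'
from h import *
KT,im=snap("wrist","w2"); o=state()
E
```

```text
clock: 3.2
position: [0.4874, 0.2355, 0.1589]
ee_rot: [0.76, 0.65, -0.002, -0.0]
ft_force: [-0.1, 0.4, 0.9]
grip_width: 0.854
clock: 3.7
position: [0.4868, 0.2376, 0.1616]
ee_rot: [0.759, 0.651, -0.001, -0.0]
ft_force: [-10.6, -3.3, 13.7]
grip_width: 0.164
t 3.75 p [0.4868 0.2376 0.1616] q [ 0.7595  0.6505 -0.0009 -0.0001] f [-10.8624  -2.816   13.9569] g 0.168 j [ 0.2105  0.3484 -0.8814  1.7595  0.2897  1.1724 -0.9103]
```

View pics/w2.png

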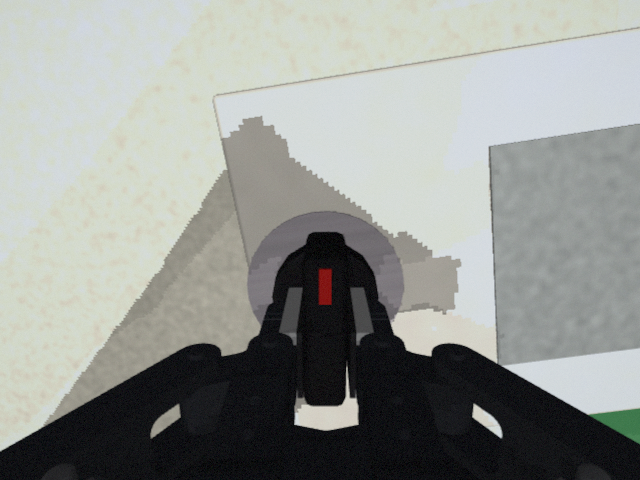

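Closing pressed the tips on the disc, with about 14 N upward. I'll open slightly, lift 6 mm and close again.

```bash
python3 -m crank '[[-0.3,[0,0,0],[0,0,0]],[-0.3,[0,-0.01,-0.08],[0,0,0]],[-1,[0,0,0],[0,0,0]],[-1,[0,0,0],[0,0,0]],[-1,[0,0,0],[0,0,0]]]' 40
```

```text
clock: 4.25
position: [0.4868, 0.2379, 0.1681]
ee_rot: [0.76, 0.65, -0.0, -0.0]
ft_force: [-7.7, -1.6, 13.4]
grip_width: 0.163
```

```bash
python3 -m crank '[[-1,[0,0,-0.01],[0,0,0.1]],[-1,[0,0,0],[0,0,0.18]],[-1,[0,0,0],[0,0,0.18]],[-1,[0,0,0],[0,0,0.18]],[-1,[0,0,0],[0,0,0.18]]]' 40; python3 -m crank '[[-1,[0,0,0],[0,0,0.18]],[-1,[0,0,0],[0,0,0.18]],[-1,[0,0,0],[0,0,0.18]],[-1,[0,0,0],[0,0,0.18]],[-1,[0,0,0],[0,0,0.12]]]' 
python3 - <<'E'
from h import *
o=state(); print(np.array(o["torque"]))
KT,im=snap("wrist","w3"); o=state()
E
```

```text
clock: 4.75
position: [0.4868, 0.2377, 0.1682]
ee_rot: [0.927, 0.374, -0.0, -0.0]
ft_force: [-5.6, -0.2, 5.8]
grip_width: 0.162
clock: 5.25
position: [0.4868, 0.2375, 0.1682]
ee_rot: [0.999, 0.053, -0.0, 0.0]
ft_force: [-4.8, -1.5, 7.0]
grip_width: 0.165
t 5.25 p [0.4868 0.2375 0.1682] q [ 0.9986  0.0534 -0.0002  0.0002] f [-4.7754 -1.4817  6.9711] g 0.165 j [ 0.0506  0.2872 -0.6793  1.761   0.1953  1.1622 -2.1507]
[-0.3952  1.0054  0.0789]
t 5.30 p [0.4868 0.2375 0.1682] q [ 0.9987  0.051  -0.0002  0.0002] f [-4.2077 -0.1257  5.1502] g 0.163 j [ 0.0502  0.287  -0.6787  1.7611  0.195   1.1622 -2.1555]
```

View pics/w3.png

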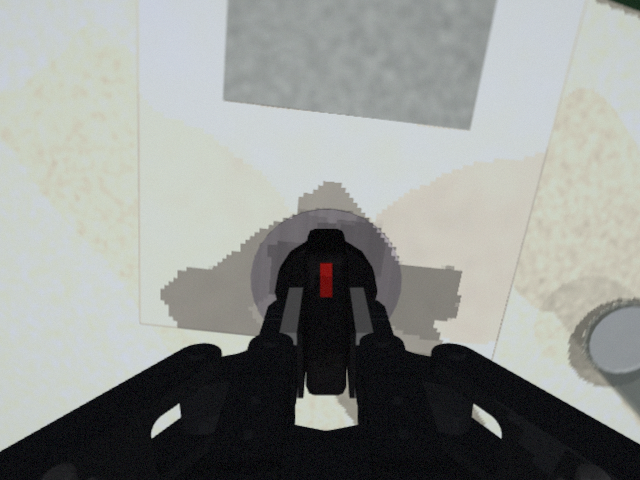

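```bash
python3 - <<'E'
from h import *
i=manip.camera_info("wrist"); K=np.array(i["K"]); T=np.linalg.inv(np.array(i["mount"]))
def pr(p):
    q=K@(T@np.append(p,1))[:3]; return (q[:2]/q[2]).round(0)
for z in (0,.011,.022,.030,.035): print(z,[pr([x,y,z]) for x in (-.011,.011) for y in (-.0075,)])
# bar top corner/ends relative to TCP when bar top at .161
for z in (.161,.125): print("bar",z,[pr([x,-.0075,.1682-z]) for x in (-.028,.028)])
im=cv2.imread("pics/w3.png"); cv2.imwrite("pics/w3c.png",cv2.resize(im[200:420,230:430],None,fx=3,fy=2.7,interpolation=cv2.INTER_CUBIC))
g=np.clip(cv2.imread("pics/w3c.png").astype(float)*2.5,0,255).astype(np.uint8); cv2.imwrite("pics/w3c.png",g)
E
```

```text
0 [array([304., 369.]), array([303., 310.])]
0.011 [array([306., 352.]), array([305., 296.])]
0.022 [array([307., 336.]), array([307., 284.])]
0.03 [array([308., 327.]), array([307., 277.])]
0.035 [array([309., 321.]), array([308., 272.])]
bar 0.161 [array([306., 398.]), array([304., 254.])]
bar 0.125 [array([310., 346.]), array([308., 227.])]
```

View pics/w3c.png

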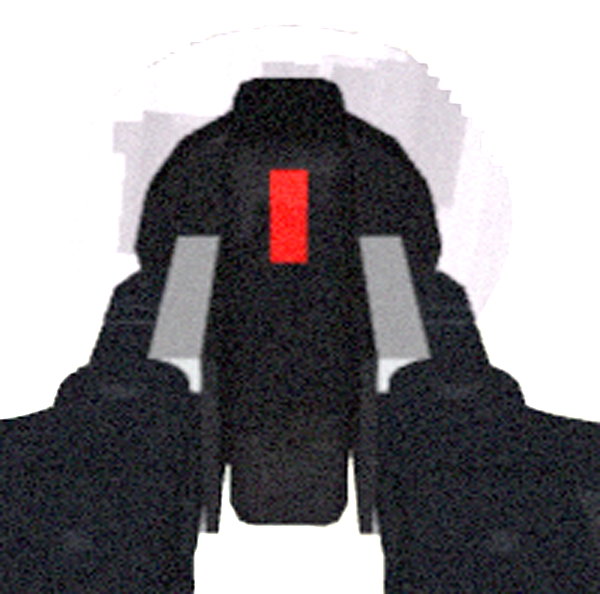

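The pad tips sit about 12 mm down the bar, well clear of the disc, so I'll regrip 10 mm lower and finish the quarter-turn.

```bash
python3 -m crank '[[-0.3,[0,0,0],[0,0,0]],[-0.3,[0,0,0.12],[0,0,0]],[-1,[0,0,0],[0,0,0]],[-1,[0,0,0],[0,0,0]],[-1,[0,0,0],[0,0,0.08]]]' 50; python3 d.py 0.4865 0.237 0.158 0
```

```text
clock: 5.8
position: [0.4867, 0.2374, 0.1573]
ee_rot: [1.0, 0.025, -0.001, -0.0]
ft_force: [1.5, 2.8, -5.9]
grip_width: 0.166
t 5.80 p [0.4867 0.2374 0.1573] q [ 0.9997  0.0248 -0.0007 -0.0001] f [ 1.4508  2.8216 -5.8744] g 0.166 j [ 0.0408  0.2975 -0.6685  1.7727  0.2002  1.1416 -2.2116]
shift(start axes)/80mm [-0.0024  0.0048 -0.0081] turn/(pi/4) [-0.0001  0.0018  0.0632] a now 2.843625383715927
```

```bash
python3 -m crank '[[-1,[0.07,0,-0.24],[0,0,0]],[-1,[0.1,0.01,-0.23],[0,0,0]],[-1,[0.13,0.01,-0.21],[0,0,0]],[-1,[0.135,0.01,-0.21],[0,0,0]],[-1,[0,0,0],[0,0,0]]]' 35; python3 d.py 0.5212 0.237 0.2284 3
```

```text
clock: 6.3
position: [0.5226, 0.2375, 0.2305]
ee_rot: [1.0, 0.025, 0.0, -0.001]
ft_force: [-1.3, 2.7, -0.6]
grip_width: 0.163
t 6.30 p [0.5226 0.2375 0.2305] q [ 0.9997  0.0246  0.0001 -0.001 ] f [-1.2867  2.6767 -0.5956] g 0.163 j [ 0.0453  0.3017 -0.6617  1.6047  0.189   1.2995 -2.1666]
shift(start axes)/80mm [-0.0181  0.0058  0.0257] turn/(pi/4) [-0.0026 -0.0003 -0.004 ] a now 2.8214699365129614
```

```bash
python3 - <<'E'
from h import *
_,a=snap("wrist","w4"); _,b=snap("scene","s4")
b=cv2.resize(b[150:330,300:500],None,fx=2.2,fy=2.2); a=cv2.resize(a,None,fx=.55,fy=.55)
H=max(a.shape[0],b.shape[0]); f=lambda i:cv2.copyMakeBorder(i,0,H-i.shape[0],0,0,0)
cv2.imwrite("pics/c4.png",np.hstack([f(a),f(b)]))
E
```

```text
(no output)
```

View pics/c4.png

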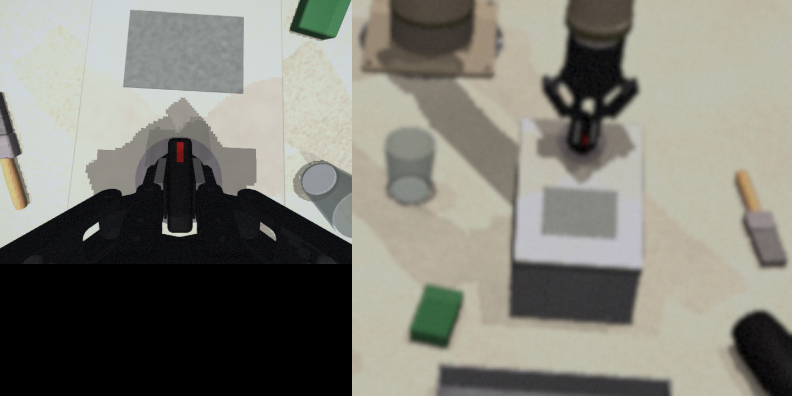

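The bar is still between the pads with the gripper 73 mm higher, so the hatch is following. I'll continue the arc.

```bash
python3 -m crank '[[-1,[0.34,0.02,-0.35],[0,0,0]],[-1,[0.41,0.02,-0.27],[0,0,0]],[-1,[0.45,0.02,-0.18],[0,0,0]],[-1,[0.4,0.02,-0.08],[0,0,0]],[-1,[0.0,0,0],[0,0,0]]]'
python3 - <<'E'
from h import *
_,a=snap("wrist","w5"); state(); _,b=snap("scene","s5")
b=cv2.resize(b[150:330,300:500],None,fx=2.2,fy=2.2); a=cv2.resize(a,None,fx=.55,fy=.55)
H=max(a.shape[0],b.shape[0]); f=lambda i:cv2.copyMakeBorder(i,0,H-i.shape[0],0,0,0)
cv2.imwrite("pics/c5.png",np.hstack([f(a),f(b)]))
E
```

```text
clock: 6.9
position: [0.6525, 0.237, 0.3]
ee_rot: [1.0, 0.024, 0.0, -0.001]
ft_force: [0.3, -0.6, 4.1]
grip_width: 0.16
t 6.95 p [0.6516 0.237  0.2998] q [ 0.9997  0.0243  0.0006 -0.0007] f [0.4414 2.4028 3.9588] g 0.167 j [-0.037   0.5358 -0.6031  1.1505  0.2934  1.5361 -2.1038]
```

View pics/c5.png

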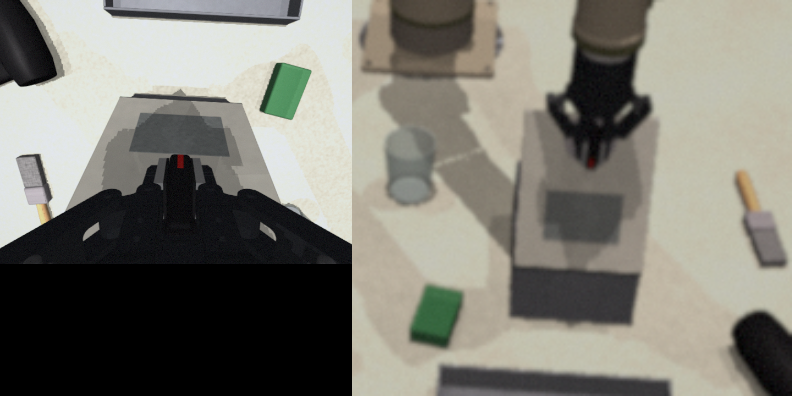

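```bash
python3 -m crank '[[-1,[0.28,0.01,0],[0,0,0]],[-1,[0.28,0.01,0],[0,0,0]],[-1,[0.48,0.02,0.12],[0,0,0]],[-1,[0.23,0.01,0.1],[0,0,0]],[-1,[0.0,0,0],[0,0,0]]]'
python3 - <<'E'
from h import *
_,a=snap("wrist","w6"); state(); _,b=snap("scene","s6")
b=cv2.resize(b[150:330,300:500],None,fx=2.2,fy=2.2); a=cv2.resize(a,None,fx=.55,fy=.55)
H=max(a.shape[0],b.shape[0]); f=lambda i:cv2.copyMakeBorder(i,0,H-i.shape[0],0,0,0)
cv2.imwrite("pics/c6.png",np.hstack([f(a),f(b)]))
E
```

```text
clock: 7.5
position: [0.7547, 0.2363, 0.2815]
ee_rot: [1.0, 0.023, 0.002, 0.0]
ft_force: [4.1, -2.9, -0.2]
grip_width: 0.165
t 7.55 p [0.7539 0.2363 0.2817] q [0.9997 0.0236 0.0016 0.0005] f [ 5.5716 -0.7996  2.9916] g 0.167 j [-0.1262  0.7759 -0.5447  0.8005  0.3746  1.6357 -2.0316]
```

View pics/c6.png

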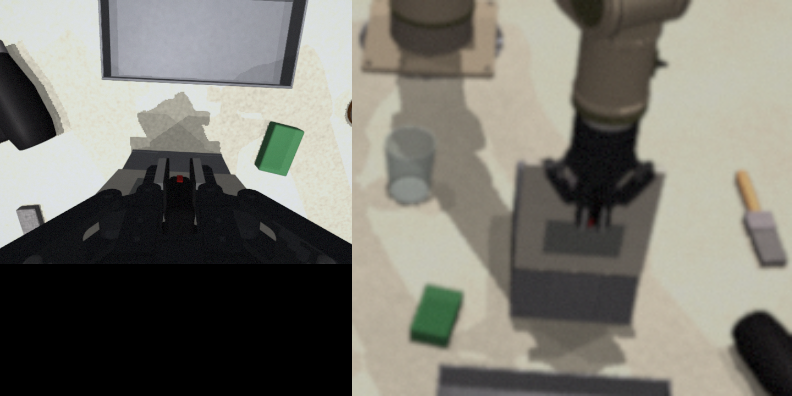

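```bash
python3 -m crank '[[-0.2,[0,0,0],[0,0,0]],[0.2,[0,0,0],[0,0,0]],[0.2,[0,0,0],[0,0,0]],[0.2,[0,0,-0.3],[0,0,0]],[0.4,[0,0,-0.5],[0,0,0]]]'
python3 -m crank '[[1,[0,0,-0.5],[0,0,0]],[1,[-0.6,0,-0.1],[0,0,0]],[1,[-0.6,0,0],[0,0,0]],[1,[-0.6,0,0],[0,0,0]],[1,[-0.6,0,0],[0,0,0]]]'
python3 - <<'E'
from h import *
state(); _,a=snap("wrist","w7");  _,b=snap("scene","s7"); _,b=snap("top","t7")
b=cv2.resize(b[170:290,190:320],None,fx=3,fy=3); a=cv2.resize(a,None,fx=.55,fy=.55)
H=max(a.shape[0],b.shape[0]); f=lambda i:cv2.copyMakeBorder(i,0,H-i.shape[0],0,0,0)
cv2.imwrite("pics/c7.png",np.hstack([f(a),f(b)]))
E
```

```text
clock: 8.1
position: [0.7511, 0.2369, 0.3436]
ee_rot: [1.0, 0.025, -0.003, 0.001]
ft_force: [1.2, 0.3, 0.6]
grip_width: 0.697
clock: 8.6
position: [0.5702, 0.2285, 0.3931]
ee_rot: [1.0, 0.025, -0.0, -0.0]
ft_force: [0.6, 0.6, 2.2]
grip_width: 0.999
t 8.60 p [0.5702 0.2285 0.3931] q [ 0.9997  0.0248 -0.0001 -0.0003] f [0.5844 0.5547 2.2172] g 0.999 j [ 0.0144  0.3438 -0.6488  1.2126  0.2051  1.6491 -2.1105]
```

View pics/c7.png

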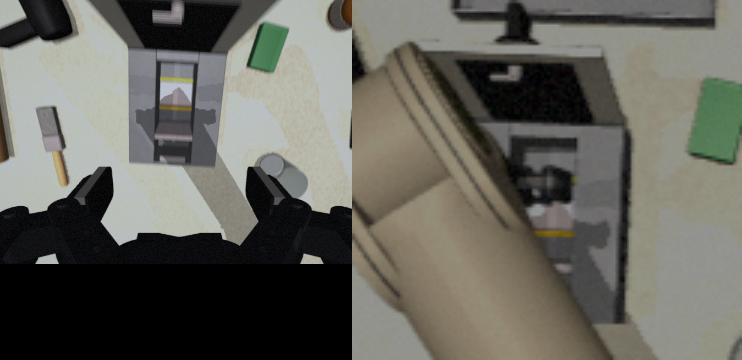

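View pics/s7.png

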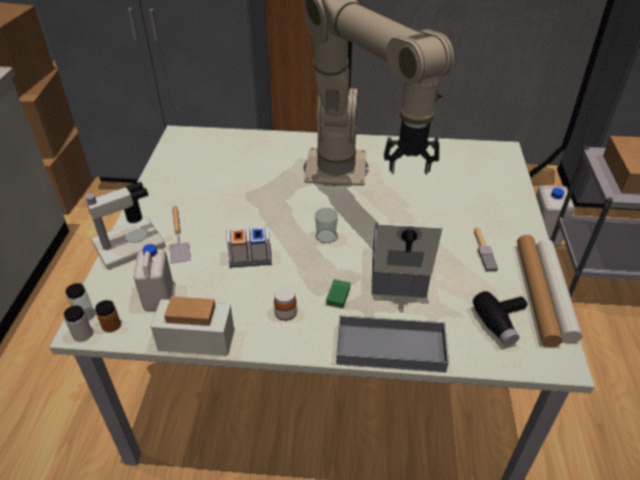

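The scene view shows the hatch standing open with its latch facing away at (409,237). The wrist view shows the bay with its two yellow bars, so I'll measure the bay from it.

```bash
python3 - <<'E'
from h import *
im=cv2.imread("pics/w7.png"); cv2.imwrite("pics/w7c.png",cv2.resize(im[70:310,220:430],None,fx=2.5,fy=2.5,interpolation=cv2.INTER_CUBIC))
KT=cam("wrist")
m=cv2.inRange(cv2.cvtColor(im,cv2.COLOR_BGR2HSV),(18,100,60),(35,255,255)); m[:,:280]=0;m[:,370:]=0;m[330:]=0
for c in sorted(cv2.findContours(m,0,1)[0],key=cv2.contourArea)[::-1][:3]:
    r=cv2.minAreaRect(c); print(cv2.contourArea(c),r,ray(KT,r[0],.02),cv2.boundingRect(c))
E
```

```text
346.0 ((318.5047912597656, 195.91098022460938), (59.45046615600586, 7.114798069000244), 3.066485643386841) [0.5513 0.2368 0.02  ] (289, 191, 60, 11)
211.0 ((321.47332763671875, 144.52406311035156), (61.32755661010742, 6.043040752410889), 2.9108378887176514) [0.613  0.2362 0.02  ] (291, 140, 62, 10)
```

View pics/w7c.png

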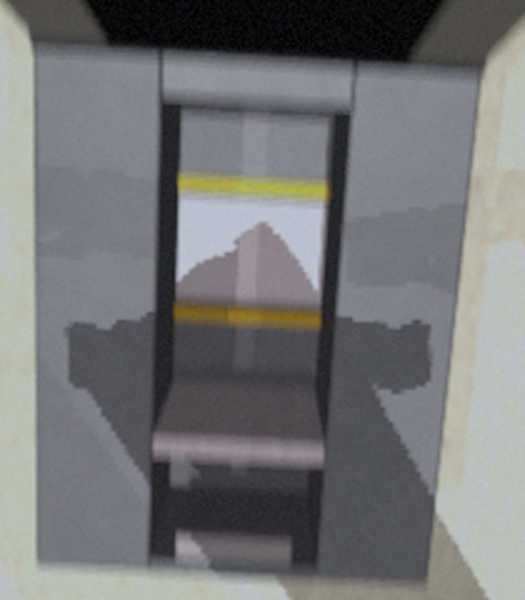

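```bash
python3 - <<'E'
from h import *
KT=cam("wrist"); f=lambda x,y:(220+(x+.5)/2.5-.5,70+(y+.5)/2.5-.5)
for n,p in dict(HL=(35,45),HR=(478,68),LL=(38,566),LR=(430,580),bHL=(163,104),bHR=(350,112),bLL=(153,432),bLR=(324,442)).items():
    print(n,ray(KT,f(*p),.107)[:2])
o=manip.get_obs(); print("cam",KT[1][:3,3])
E
```

```text
HL [0.6656 0.321 ]
HR [0.6662 0.153 ]
LL [0.4521 0.3217]
LR [0.4543 0.1509]
bHL [0.6468 0.2722]
bHR [0.6477 0.2004]
bLL [0.5155 0.2731]
bLR [0.5148 0.2014]
cam [0.6392 0.2329 0.5158]
```

Bay centre is (0.582, 0.2366), with yaw about 0. I'll travel over the rack.

```bash
python3 -m crank '[[1,[-0.06,0.46,0],[0,0,-0.183]],[1,[-0.13,0.45,0],[0,0,-0.183]],[1,[-0.19,0.42,0.1],[0,0,-0.183]],[1,[-0.25,0.39,0.1],[0,0,-0.183]],[1,[-0.3,0.35,0.1],[0,0,-0.183]]]' 60
python3 -m crank '[[1,[-0.35,0.31,0.1],[0,0,-0.183]],[1,[-0.39,0.25,0.1],[0,0,-0.183]],[1,[-0.42,0.19,0.1],[0,0,-0.183]],[1,[-0.45,0.13,0.1],[0,0,-0.183]],[1,[-0.46,0.06,0.1],[0,0,-0.183]]]'
python3 -m crank '[[1,[-0.47,0,0.1],[0,0,-0.183]],[1,[-0.46,-0.07,0.1],[0,0,-0.183]],[1,[0,0,0.1],[0,0,0]],[1,[0,0,0],[0,0,0]],[1,[0,0,0],[0,0,0]]]'
python3 d.py .53 -.2173 .25 101.5
```

```text
clock: 9.25
position: [0.5572, 0.042, 0.3693]
ee_rot: [0.926, 0.377, 0.001, -0.001]
ft_force: [0.6, 0.4, 1.0]
grip_width: 0.998
clock: 9.75
position: [0.5405, -0.1433, 0.3291]
ee_rot: [0.734, 0.679, 0.001, -0.0]
ft_force: [0.7, -0.2, 0.2]
grip_width: 0.997
clock: 10.25
position: [0.5343, -0.2148, 0.3053]
ee_rot: [0.632, 0.775, 0.001, -0.0]
ft_force: [0.0, 0.2, 1.1]
grip_width: 0.998
t 10.25 p [ 0.5343 -0.2148  0.3053] q [ 0.6315  0.7753  0.0009 -0.0005] f [0.035  0.2069 1.0963] g 0.998 j [ 0.7971  0.2534 -0.5935  1.489   0.1398  1.4424  0.4043]
shift(start axes)/80mm [-0.0212 -0.0593  0.6914] turn/(pi/4) [ 0.0011 -0.0023  0.0038] a now 101.67181665394337
```

```bash
python3 - <<'E'
from h import *
KT,im=snap("wrist","w8"); state()
hsv=cv2.cvtColor(im,cv2.COLOR_BGR2HSV)
for n,lo,hi in (("blue",(95,100,40),(125,255,255)),("orange",(5,120,60),(20,255,255))):
    m=cv2.inRange(hsv,lo,hi); m=cv2.morphologyEx(m,cv2.MORPH_CLOSE,np.ones((25,25)))
    c=max(cv2.findContours(m,0,1)[0],key=cv2.contourArea); r=cv2.minAreaRect(c); b=[ray(KT,p,.095)[:2] for p in cv2.boxPoints(r)]
    print(n,r,ray(KT,r[0],.095),[ (np.linalg.norm(b[i]-b[i-1]).round(4), np.degrees(np.arctan2(*(b[i]-b[i-1])[::-1])).round(1)) for i in range(4)])
E
```

```text
t 10.30 p [ 0.5344 -0.2145  0.3057] q [ 0.6312  0.7756  0.0009 -0.0001] f [0.6085 0.6262 0.2869] g 1.004 j [ 0.7967  0.2528 -0.5937  1.4889  0.1398  1.4423  0.4045]
blue ((319.46502685546875, 206.52645874023438), (76.13581848144531, 52.92534637451172), 1.569354772567749) [ 0.5298 -0.2138  0.095 ] [(np.float64(0.0642), np.float64(-170.0)), (np.float64(0.0446), np.float64(98.4)), (np.float64(0.0619), np.float64(10.1)), (np.float64(0.0447), np.float64(-78.7))]
orange ((320.4999694824219, 275.5), (70.99998474121094, 44.99999237060547), -0.0) [ 0.5428 -0.2734  0.095 ] [(np.float64(0.0627), np.float64(-168.4)), (np.float64(0.0418), np.float64(100.1)), (np.float64(0.0607), np.float64(11.6)), (np.float64(0.0418), np.float64(-77.2))]
```

View pics/w8.png

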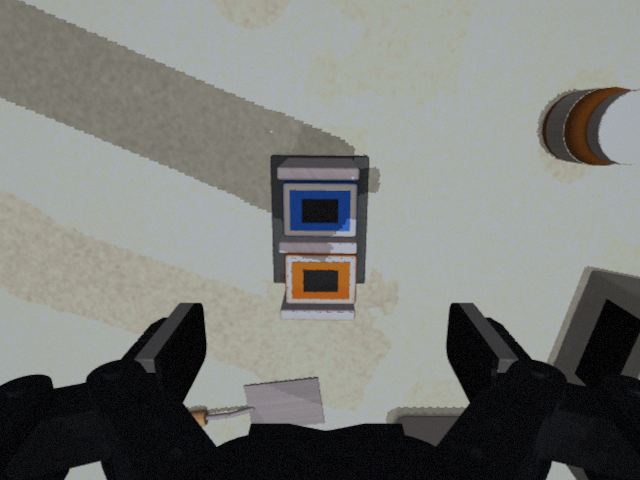

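The blue cap is centred at (320,210) and square to the jaws. I'll go down and grip it across 62 mm.

```bash
python3 -m crank '[[1,[-0.01,-0.06,0.5],[0,0,0]],[1,[0,0,0.6],[0,0,0]],[1,[0,0,0.6],[0,0,0]],[1,[0,0,0.4],[0,0,0]],[1,[0,0,0.2],[0,0,0]]]'
python3 -m crank '[[1,[0,0,0.2],[0,0,0]],[1,[0,0,0.2],[0,0,0]],[1,[0,0,0.12],[0,0,0]],[0.5,[0,0,0],[0,0,0]],[0.0,[0,0,0],[0,0,0]]]' 50
python3 -m crank '[[-0.5,[0,0,0],[0,0,0]],[-1,[0,0,0],[0,0,0]],[-1,[0,0,0],[0,0,0]],[-1,[0,0,0],[0,0,0]],[-1,[0,0,0],[0,0,0]]]'
python3 -c "
from h import *
state()"
```

```text
clock: 10.8
position: [0.5285, -0.2157, 0.1188]
ee_rot: [0.631, 0.776, 0.0, -0.002]
ft_force: [0.6, -1.0, 0.8]
grip_width: 0.996
clock: 11.3
position: [0.5298, -0.2173, 0.0804]
ee_rot: [0.632, 0.775, 0.001, 0.0]
ft_force: [0.9, -0.9, -0.2]
grip_width: 0.717
clock: 11.8
position: [0.5296, -0.2173, 0.0802]
ee_rot: [0.631, 0.775, 0.001, 0.0]
ft_force: [-0.8, 1.0, 6.2]
grip_width: 0.719
t 11.80 p [ 0.5296 -0.2173  0.0802] q [0.6315 0.7754 0.0007 0.0002] f [-0.776   1.0426  6.1625] g 0.719 j [ 0.7658  0.436  -0.5519  1.7641  0.2626  1.0146  0.3198]
```

```bash
python3 -m crank '[[-1,[0,0,-0.1],[0,0,0]],[-1,[0,0,-0.3],[0,0,0]],[-1,[0,0,-0.4],[0,0,0]],[-1,[0,0,-0.4],[0,0,0]],[-1,[0,0,-0.3],[0,0,0]]]'
python3 - <<'E'
from h import *
state();  _,b=snap("scene","s9"); state()
cv2.imwrite("pics/s9c.png",cv2.resize(b[150:330,180:380],None,fx=3,fy=3))
E
python3 d.py .56 -.06 .195 180
```

```text
clock: 12.3
position: [0.5292, -0.2171, 0.2016]
ee_rot: [0.631, 0.775, 0.001, 0.0]
ft_force: [0.4, -1.2, -3.8]
grip_width: 0.716
t 12.30 p [ 0.5292 -0.2171  0.2016] q [0.6314 0.7754 0.0007 0.0001] f [ 0.3622 -1.1503 -3.7737] g 0.716 j [ 0.8011  0.306  -0.586   1.6495  0.1759  1.2388  0.3831]
t 12.35 p [ 0.5307 -0.2176  0.2053] q [0.6315 0.7754 0.0013 0.0023] f [2.8112 0.367  1.1378] g 0.719 j [ 0.8013  0.303  -0.5866  1.6449  0.1752  1.2413  0.3837]
t 12.35 p [ 0.5307 -0.2176  0.2053] q [0.6315 0.7754 0.0013 0.0023] f [2.8112 0.367  1.1378] g 0.719 j [ 0.8013  0.303  -0.5866  1.6449  0.1752  1.2413  0.3837]
shift(start axes)/80mm [1.8547 0.7572 0.1284] turn/(pi/4) [ 0.0035  0.0065 -1.7403] a now 101.68406874836303
```

View pics/s9c.png

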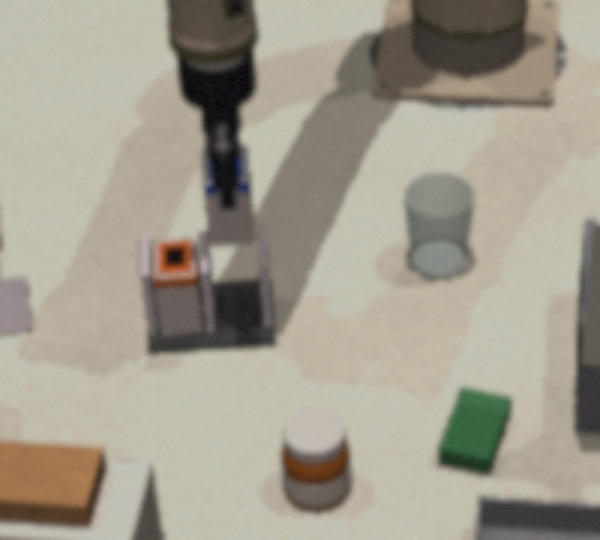

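```bash
python3 -m crank '[[-1,[0.185,0.076,0],[0,0,-0.174]],[-1,[0.173,0.1,0],[0,0,-0.174]],[-1,[0.158,0.123,0],[0,0,-0.174]],[-1,[0.14,0.143,0],[0,0,-0.174]],[-1,[0.12,0.16,0],[0,0,-0.174]]]'
python3 -m crank '[[-1,[0.1,0.175,0.1],[0,0,-0.174]],[-1,[0.07,0.187,0.1],[0,0,-0.174]],[-1,[0.045,0.195,0.1],[0,0,-0.174]],[-1,[0.02,0.2,0.1],[0,0,-0.174]],[-1,[-0.01,0.2,0.1],[0,0,-0.174]]]'
python3 -m crank '[[-1,[0,0,0.3],[0,0,0]],[-1,[0,0,0.2],[0,0,0]],[-1,[0,0,0.1],[0,0,0]],[-1,[0,0,0],[0,0,0]],[-1,[0,0,0],[0,0,0]]]'
python3 d.py .56 -.06 .07 180
```

```text
clock: 12.85
position: [0.5433, -0.1379, 0.1991]
ee_rot: [0.333, 0.943, 0.001, -0.001]
ft_force: [0.9, 0.2, -3.1]
grip_width: 0.721
clock: 13.35
position: [0.5576, -0.059, 0.1589]
ee_rot: [-0.003, 1.0, 0.001, -0.0]
ft_force: [0.1, 0.4, -2.5]
grip_width: 0.72
clock: 13.85
position: [0.5582, -0.0599, 0.1122]
ee_rot: [0.001, 1.0, 0.001, 0.0]
ft_force: [0.5, 0.7, -2.7]
grip_width: 0.72
t 13.85 p [ 0.5582 -0.0599  0.1122] q [0.0006 1.     0.0006 0.0003] f [ 0.4656  0.7036 -2.7414] g 0.720 j [ 0.7072  0.4444 -0.8282  1.7584  0.3623  1.0987  1.3292]
shift(start axes)/80mm [-0.0216 -0.0024  0.5274] turn/(pi/4) [ 0.0015  0.0007 -0.0014] a now 179.9348628640156
```

```bash
python3 -m crank '[[-1,[0,0,0.25],[0,0,0]],[-1,[0,0,0.15],[0,0,0]],[-1,[0,0,0.07],[0,0,0]],[-1,[0,0,0.03],[0,0,0]],[-1,[0,0,0],[0,0,0]]]'
python3 -m crank '[[-1,[0,0,0.02],[0,0,0]],[-1,[0,0,0.01],[0,0,0]],[-1,[0,0,0],[0,0,0]],[-1,[0,0,0],[0,0,0]],[-1,[0,0,0],[0,0,0]]]'
```

```text
clock: 14.35
position: [0.5581, -0.0594, 0.0719]
ee_rot: [0.0, 1.0, 0.001, 0.0]
ft_force: [-1.1, 0.0, -2.6]
grip_width: 0.714
clock: 14.85
position: [0.5585, -0.0594, 0.0702]
ee_rot: [0.0, 1.0, 0.0, 0.001]
ft_force: [-1.9, 0.3, 5.9]
grip_width: 0.72
```

Contact at the expected height, with Fz rising from -2.6 to +5.9 N. I'll release, rise, turn 90° and regrasp.

```bash
python3 -m crank '[[0,[0,0,0],[0,0,0]],[0.6,[0,0,0],[0,0,0]],[1,[0,0,0],[0,0,0]],[1,[0,0,-0.2],[0,0,0]],[1,[0,0,-0.5],[0,0,0]]]'
python3 -m crank '[[1,[0,0,-0.3],[0,0,0.18]],[1,[0,0,0],[0,0,0.18]],[1,[0,0,0],[0,0,0.18]],[1,[0,0,0],[0,0,0.18]],[1,[0,0,0],[0,0,0.18]]]'
python3 -m crank '[[1,[0,0,0],[0,0,0.18]],[1,[0,0,0],[0,0,0.18]],[1,[0,0,0],[0,0,0.18]],[1,[0,0,0],[0,0,0.18]],[1,[0,0,0],[0,0,0.18]]]'
python3 -m crank '[[1,[0,0,0],[0,0,0.18]],[1,[0,0,0],[0,0,0.02]],[1,[0,0,0],[0,0,0]],[1,[0,0,0],[0,0,0]],[1,[0,0,0],[0,0,0]]]'
python3 - <<'E'
from h import *
KT,im=snap("wrist","w10"); state()
E
python3 d.py .5585 -.0594 .07 90
```

```text
clock: 15.35
position: [0.5561, -0.0595, 0.1241]
ee_rot: [0.0, 1.0, 0.001, -0.002]
ft_force: [0.1, -0.4, 1.4]
grip_width: 1.0
clock: 15.85
position: [0.5582, -0.0594, 0.1506]
ee_rot: [0.349, 0.937, 0.001, 0.0]
ft_force: [0.4, 1.3, -0.8]
grip_width: 1.004
clock: 16.35
position: [0.5583, -0.0593, 0.1506]
ee_rot: [0.652, 0.759, 0.001, -0.0]
ft_force: [-0.1, -0.0, 0.2]
grip_width: 0.997
clock: 16.85
position: [0.558, -0.0595, 0.1495]
ee_rot: [0.707, 0.708, 0.001, -0.0]
ft_force: [0.2, 0.0, 0.2]
grip_width: 0.997
t 16.90 p [ 0.558  -0.0596  0.1494] q [ 0.7067  0.7075  0.0006 -0.0004] f [0.3495 0.147  0.3   ] g 0.996 j [ 0.5233  0.3339 -0.5886  1.7344  0.2006  1.1338 -0.124 ]
t 16.90 p [ 0.558  -0.0596  0.1494] q [ 0.7067  0.7075  0.0006 -0.0004] f [0.3495 0.147  0.3   ] g 0.996 j [ 0.5233  0.3339 -0.5886  1.7344  0.2006  1.1338 -0.124 ]
shift(start axes)/80mm [0.0011 0.0059 0.9926] turn/(pi/4) [ 0.0003 -0.0018  0.0014] a now 90.06458977054074
```

View pics/w10.png

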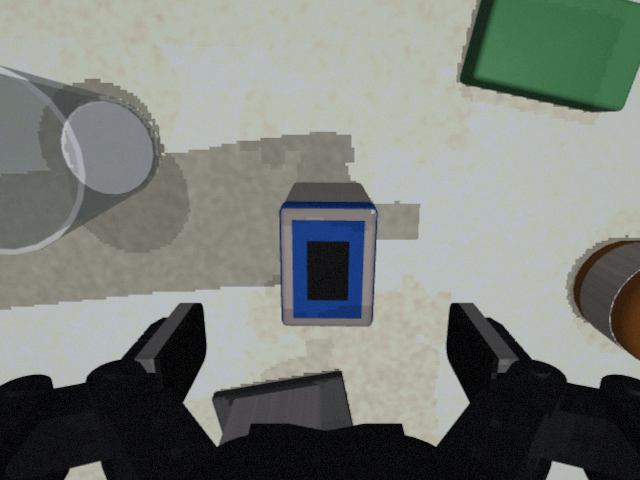

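The cassette stands upright and square, with its cap at (328,270) between the jaws. I'll go down and grip across 46 mm.

```bash
python3 -m crank '[[1,[0,0,0.4],[0,0,0]],[1,[0,0,0.4],[0,0,0]],[1,[0,0,0.19],[0,0,0]],[0.5,[0,0,0],[0,0,0]],[0,[0,0,0],[0,0,0]]]' 50
python3 -m crank '[[-0.5,[0,0,0],[0,0,0]],[-1,[0,0,0],[0,0,0]],[-1,[0,0,0],[0,0,0]],[-1,[0,0,0],[0,0,0]],[-1,[0,0,0],[0,0,0]]]'
python3 -m crank '[[-1,[0,0,-0.1],[0,0,0]],[-1,[0,0,-0.3],[0,0,0]],[-1,[0,0,-0.5],[0,0,0]],[-1,[0,0,-0.5],[0,0,0]],[-1,[0,0,-0.5],[0,0,0]]]'
python3 d.py .582 .2366 .22 90
```

```text
clock: 17.4
position: [0.5585, -0.0594, 0.071]
ee_rot: [0.707, 0.707, 0.001, -0.0]
ft_force: [0.4, -0.2, 0.1]
grip_width: 0.693
clock: 17.9
position: [0.559, -0.0595, 0.0718]
ee_rot: [0.707, 0.707, 0.001, 0.001]
ft_force: [-2.5, 0.3, 5.8]
grip_width: 0.534
clock: 18.4
position: [0.5576, -0.0595, 0.2243]
ee_rot: [0.707, 0.707, 0.001, -0.0]
ft_force: [1.5, -0.5, -2.6]
grip_width: 0.53
t 18.40 p [ 0.5576 -0.0595  0.2243] q [ 0.7071  0.7071  0.0006 -0.0004] f [ 1.4762 -0.5216 -2.6423] g 0.530 j [ 0.5415  0.2649 -0.6039  1.6489  0.1547  1.2759 -0.0911]
shift(start axes)/80mm [3.7013 0.3052 0.0591] turn/(pi/4) [ 0.0004 -0.0017  0.    ] a now 90.00053758258903
```

```bash
python3 -m crank '[[-1,[0.3,0.02,0],[0,0,0]],[-1,[0.5,0.04,0],[0,0,0]],[-1,[0.5,0.04,0],[0,0,0]],[-1,[0.5,0.04,0],[0,0,0]],[-1,[0.5,0.04,0],[0,0,0]]]'
python3 -m crank '[[-1,[0.5,0.04,0],[0,0,0]],[-1,[0.5,0.04,0],[0,0,0]],[-1,[0.3,0.03,0.1],[0,0,0]],[-1,[0.1,0.01,0.2],[0,0,0]],[-1,[0,0,0.1],[0,0,0]]]'
python3 - <<'E'
from h import *
KT,im=snap("wrist","w11"); o=state()
p=np.array(o["position"])
for dx,dy in ((-.068,.036),(.068,.036),(-.028,.036),(.028,.036)): print(proj(KT,[.582+dx,.2366+dy,.107]), proj(KT,[.582+dx,.2366+dy,.02]))
E
python3 d.py .582 .2366 .082 90
```

```text
clock: 18.9
position: [0.5722, 0.1257, 0.2231]
ee_rot: [0.707, 0.707, 0.001, -0.0]
ft_force: [-0.4, 0.2, -3.0]
grip_width: 0.53
clock: 19.4
position: [0.5812, 0.2371, 0.189]
ee_rot: [0.707, 0.708, -0.0, -0.001]
ft_force: [-0.1, -1.1, -3.9]
grip_width: 0.525
t 19.45 p [0.5812 0.2351 0.1878] q [ 0.7072  0.707  -0.0012 -0.0009] f [-0.8062 -1.2184 -3.2724] g 0.537 j [ 0.0681  0.4703 -0.6983  1.5079  0.3078  1.2788 -0.6667]
[191.1169 191.8213] [230.2833 171.3878]
[461.6517 192.2916] [422.3761 171.7201]
[270.6798 191.9596] [286.7781 171.4855]
[382.0765 192.1533] [365.8751 171.6223]
t 19.45 p [0.5812 0.2351 0.1878] q [ 0.7072  0.707  -0.0012 -0.0009] f [-0.8062 -1.2184 -3.2724] g 0.537 j [ 0.0681  0.4703 -0.6983  1.5079  0.3078  1.2788 -0.6667]
shift(start axes)/80mm [0.0188 0.0135 1.323 ] turn/(pi/4) [-0.0038  0.0006 -0.0003] a now 89.98565291608365
```

View pics/w11.png

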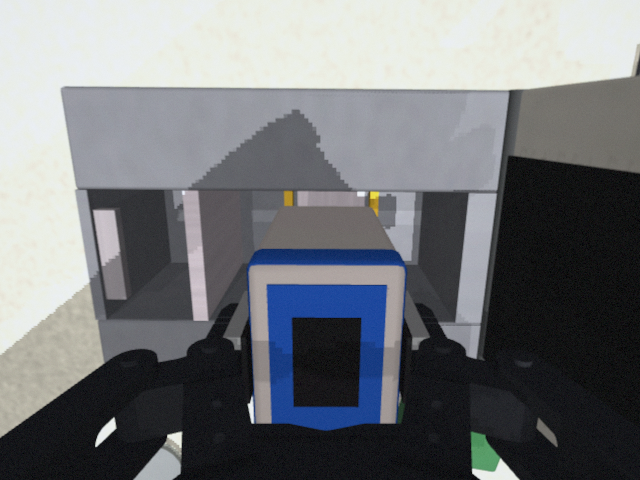

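```bash
python3 - <<'E'
from h import *
im=cv2.imread("pics/w11.png"); cv2.imwrite("pics/w11c.png",cv2.resize(np.clip(im[170:340,170:500]*1.5,0,255).astype(np.uint8),None,fx=2.4,fy=2.4,interpolation=cv2.INTER_CUBIC))
m=cv2.inRange(cv2.cvtColor(im,cv2.COLOR_BGR2HSV),(15,120,60),(35,255,255)); m[:185]=0; m[240:]=0
for c in cv2.findContours(m,0,1)[0]: print(cv2.boundingRect(c),cv2.contourArea(c))
for r in (194,198,202): print(r,np.where(m[r])[0])
KT=cam("wrist")
for y in (.2366,.25,.2726): print([proj(KT,[.5855+s*.028,y,.02]).round(1) for s in (-1,1)])
E
```

```text
(369, 192, 10, 24) 147.5
(284, 191, 9, 15) 111.5
194 [284 285 286 287 288 289 290 291 292 369 370 371 372 373 374 375 376 377]
198 [284 285 286 287 288 289 290 291 292 369 370 371 372 373 374 375 376 377
 378]
202 [284 285 286 287 288 289 290 291 292 369 370 371 372 373 374 375 376 377]
[array([292.8, 218.5]), array([369.7, 218.5])]
[array([292.3, 200.3]), array([370.3, 200.3])]
[array([291.6, 168.6]), array([371.2, 168.6])]
```

View pics/w11c.png

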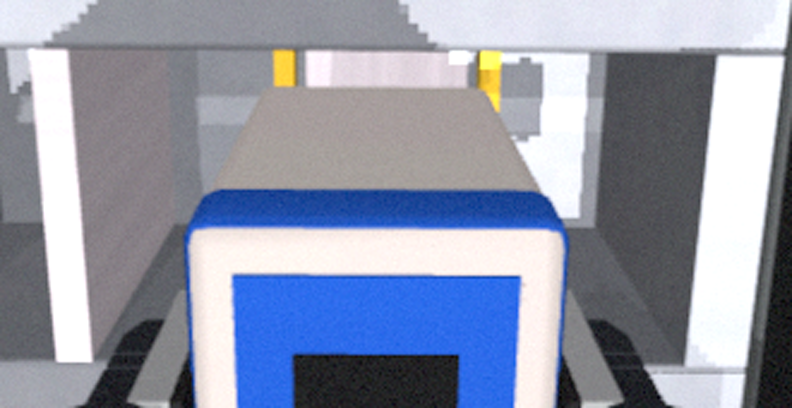

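```bash
python3 -m crank '[[-1,[0,0.045,0],[0,0,0]],[-1,[0,0,0],[0,0,0]],[-1,[0,0,0],[0,0,0]],[-1,[0,0,0],[0,0,0]],[-1,[0,0,0],[0,0,0]]]'
python3 - <<'E'
from h import *
KT,im=snap("wrist","w12"); state()
m=cv2.inRange(cv2.cvtColor(im,cv2.COLOR_BGR2HSV),(15,120,60),(35,255,255)); m[:185]=0; m[240:]=0
for c in cv2.findContours(m,0,1)[0]: print(cv2.boundingRect(c))
print([ray(KT,(u,.5+190),.107) for u in (190,460)], ray(KT,(330,190),.107),ray(KT,(470,322),.107))
E
```

```text
clock: 19.95
position: [0.5858, 0.2361, 0.1909]
ee_rot: [0.707, 0.707, 0.001, -0.0]
ft_force: [0.1, -0.2, -3.1]
grip_width: 0.532
t 20.00 p [0.5858 0.2362 0.1908] q [ 0.7073  0.7069  0.0006 -0.0003] f [-0.5023  0.3106 -2.8648] g 0.535 j [ 0.0658  0.4752 -0.6976  1.495   0.3106  1.2834 -0.6656]
(362, 189, 10, 18)
(277, 188, 10, 21)
[array([0.5179, 0.2722, 0.107 ]), array([0.6547, 0.2721, 0.107 ])] [0.5888 0.2724 0.107 ] [0.6668 0.1984 0.107 ]
```

View pics/w12.png

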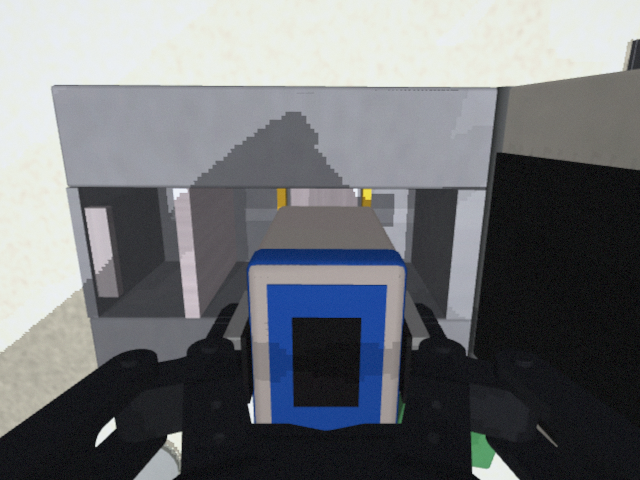

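Aligned: the yellow bars' inner edges are at 286.5 and 362, so their midpoint is 324.5, against 326 for the cassette. I'll lower it.

```bash
python3 -m crank '[[-1,[0,-0.01,0.2],[0,0,0]],[-1,[0,0,0.3],[0,0,0]],[-1,[0,0,0.3],[0,0,0]],[-1,[0,0,0.2],[0,0,0]],[-1,[0,0,0.1],[0,0,0]]]'
python3 -m crank '[[-1,[0,0,0.05],[0,0,0]],[-1,[0,0,0.05],[0,0,0]],[-1,[0,0,0.05],[0,0,0]],[-1,[0,0,0.05],[0,0,0]],[-1,[0,0,0],[0,0,0]]]'
```

```text
clock: 20.5
position: [0.5839, 0.236, 0.1001]
ee_rot: [0.707, 0.707, -0.001, -0.001]
ft_force: [-0.5, -0.8, -2.6]
grip_width: 0.529
clock: 21.0
position: [0.5848, 0.2364, 0.0862]
ee_rot: [0.707, 0.707, 0.0, -0.0]
ft_force: [-0.3, -0.1, -1.9]
grip_width: 0.531
```

```bash
python3 -m crank '[[-1,[0,0,0.02],[0,0,0]],[-1,[0,0,0.02],[0,0,0]],[-1,[0,0,0.01],[0,0,0]],[-1,[0,0,0],[0,0,0]],[-1,[0,0,0],[0,0,0]]]'
python3 -m crank '[[-1,[0,0,0.01],[0,0,0]],[-1,[0,0,0],[0,0,0]],[-1,[0,0,0.005],[0,0,0]],[-1,[0,0,0],[0,0,0]],[-1,[0,0,0],[0,0,0]]]'
```

```text
clock: 21.5
position: [0.5849, 0.2365, 0.0826]
ee_rot: [0.707, 0.707, 0.001, -0.0]
ft_force: [0.5, 0.1, -2.3]
grip_width: 0.531
clock: 22.0
position: [0.585, 0.2366, 0.0819]
ee_rot: [0.707, 0.707, 0.001, -0.0]
ft_force: [-3.4, -0.8, 5.8]
grip_width: 0.534
```

Contact came at the expected seat height. I'll release within the bay and rise.

```bash
python3 -m crank '[[0.2,[0,0,0],[0,0,0]],[0.45,[0,0,0],[0,0,0]],[0.45,[0,0,0],[0,0,0]],[0.45,[0,0,0],[0,0,0]],[0.45,[0,0,-0.1],[0,0,0]]]'
python3 -m crank '[[0.45,[0,0,-0.3],[0,0,0]],[0.45,[0,0,-0.4],[0,0,0]],[0.45,[0,0,-0.4],[0,0,0]],[0.45,[0,0,-0.5],[0,0,0]],[0.45,[0,0,-0.5],[0,0,0]]]'
python3 -m crank '[[1,[-0.3,-0.3,-0.4],[0,0,0]],[1,[-0.4,-0.4,0],[0,0,0]],[1,[-0.4,-0.4,0],[0,0,0]],[1,[0,0,0],[0,0,0]],[1,[0,0,0],[0,0,0]]]'
python3 - <<'E'
from h import *
state(); _,a=snap("wrist","w13");  _,b=snap("scene","s13"); _,c=snap("top","t13")
KT=cam("wrist"); print(proj(KT,[.585,.2366,.095]))
E
```

```text
clock: 22.5
position: [0.5843, 0.2362, 0.0885]
ee_rot: [0.707, 0.707, -0.0, -0.001]
ft_force: [-0.4, -0.2, 0.0]
grip_width: 0.721
clock: 23.0
position: [0.5845, 0.2362, 0.2594]
ee_rot: [0.707, 0.707, 0.001, -0.0]
ft_force: [0.3, 1.3, -0.5]
grip_width: 0.725
clock: 23.5
position: [0.4967, 0.1476, 0.2902]
ee_rot: [0.708, 0.706, 0.001, 0.001]
ft_force: [0.1, 0.5, -0.1]
grip_width: 1.002
t 23.50 p [0.4967 0.1476 0.2902] q [0.7078 0.7064 0.0008 0.0007] f [ 0.0722  0.54   -0.1   ] g 1.002 j [ 0.3042  0.1361 -0.7385  1.6537  0.0938  1.3857 -0.4486]
[444.0566  96.911 ]
```

View pics/w13.png

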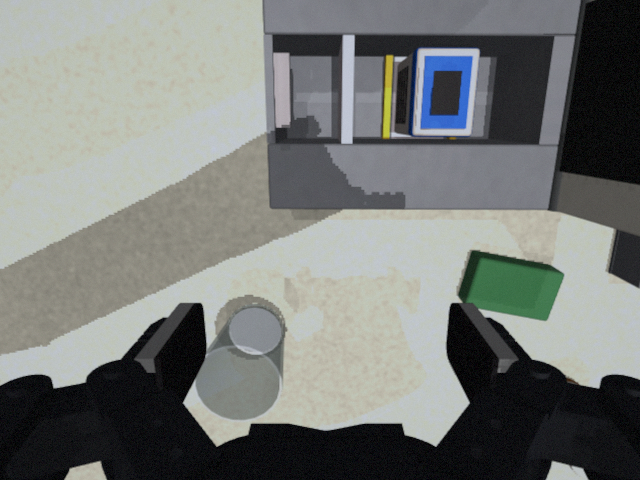

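View pics/t13.png

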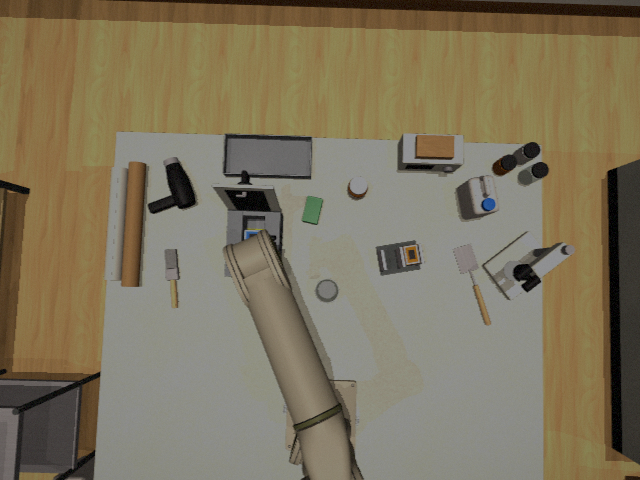

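View pics/s13.png

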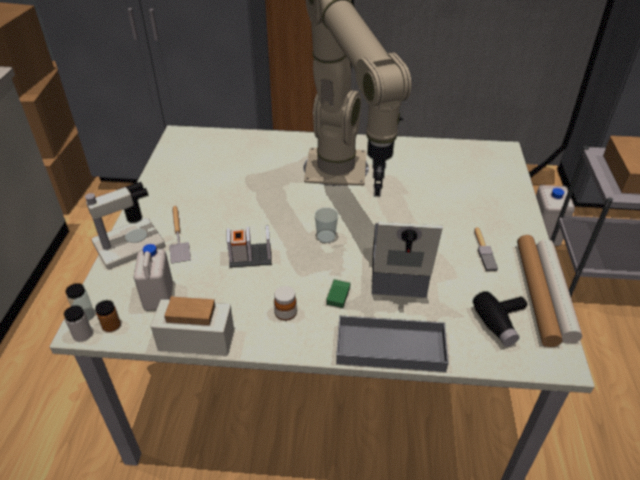

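```bash
python3 - <<'E'
from h import *
KT=cam("top"); KS=cam("scene"); KW=cam("wrist")
for d in (85,90,95,100,102,105,108):
    t=np.radians(d); p=lambda s,n,y:[.669-s*np.cos(t)+n*np.sin(t),.2365+y,.107+s*np.sin(t)+n*np.cos(t)]
    print(d,"top free edge mid, underside L/R",[proj(KT,p(.215,0,y)).round(1) for y in (.085,-.085)],"upper",[proj(KT,p(.215,.01,y)).round(1) for y in (.085,)],"scene",[proj(KS,p(.215,.01,y)).round(1) for y in (.085,-.085)])
im=cv2.imread("pics/t13.png"); cv2.imwrite("pics/t13c.png",cv2.resize(im[165:245,205:300],None,fx=7,fy=7,interpolation=cv2.INTER_CUBIC))
print([ (z,proj(KW,[.585,.2366,z]).round(1)) for z in (.095,.105)])
E
```

```text
85 top free edge mid, underside L/R [array([210.4, 205.1]), array([272.1, 206.9])] upper [array([210.5, 201.5])] scene [array([441.8, 213.6]), array([378.5, 210.2])]
90 top free edge mid, underside L/R [array([210.6, 198.3]), array([272.3, 200.2])] upper [array([210.8, 194.7])] scene [array([442.3, 218.1]), array([378.4, 214.6])]
95 top free edge mid, underside L/R [array([211. , 191.6]), array([272.6, 193.5])] upper [array([211.3, 188.1])] scene [array([442.7, 223.1]), array([378.3, 219.5])]
100 top free edge mid, underside L/R [array([211.6, 185.2]), array([273., 187.])] upper [array([211.9, 181.8])] scene [array([443. , 228.6]), array([378.1, 225. ])]
102 top free edge mid, underside L/R [array([211.9, 182.6]), array([273.1, 184.5])] upper [array([212.2, 179.3])] scene [array([443.1, 230.9]), array([378.1, 227.3])]
105 top free edge mid, underside L/R [array([212.3, 178.9]), array([273.4, 180.8])] upper [array([212.7, 175.7])] scene [array([443.2, 234.5]), array([377.9, 230.8])]
108 top free edge mid, underside L/R [array([212.8, 175.4]), array([273.7, 177.2])] upper [array([213.2, 172.3])] scene [array([443.3, 238.3]), array([377.8, 234.6])]
[(0.095, array([444.1,  96.9])), (0.105, array([448. ,  96.1]))]
```

View pics/t13c.png

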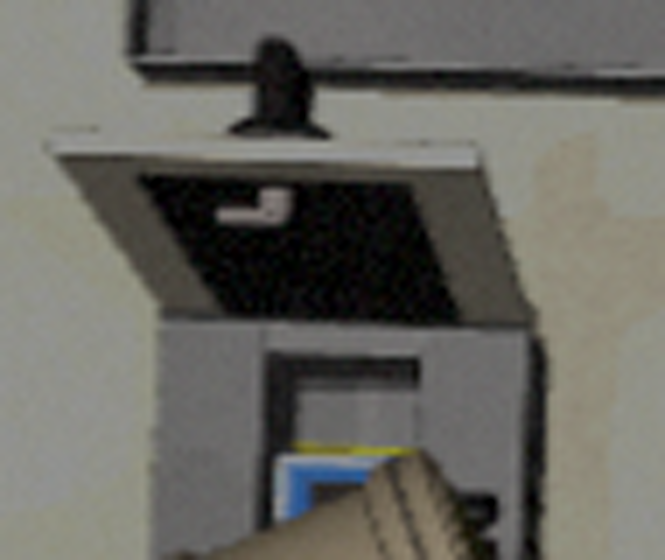

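```bash
python3 -c "
from h import *
state(); print(manip.hand_in())"
```

```text
t 23.65 p [0.4973 0.1493 0.2895] q [ 0.7068  0.7074  0.001  -0.0006] f [-0.1544 -0.322  -1.1753] g 0.998 j [ 0.3015  0.1403 -0.7389  1.6515  0.094   1.3855 -0.4487]
the job is handed in; nothing more can be done
None
```

The fresh, blue-capped cassette is in its seat in the climate unit, the hatch is left open, and I handed the job in at 23.65 s.

**What I did:**
- I turned the latch clockwise to about 1.52 rad. My first grip pressed with about 14 N, so I regripped the bar and carried on.
- I swung the hatch up to about 100° and left it there.
- I lifted the cassette out of the rack across its 62 mm, set it on the table, and took it again across its 46 mm.
- I lowered it between the yellow bars until it touched gently, about 6 N, then let go and withdrew.

**What the last checks showed:**
- **Hatch:** the top picture puts it at about 98–100°, while the arm's own motion gave about 102°. Both are past upright.
- **Cassette:** it touched down with the TCP at 81.9 mm, against 81.8 mm expected for the bay floor. On top of a bar it would have stood about 10 mm higher.
- **Cap position:** the wrist view shows it upright between the bars, within about 5 pixels of where it should be. That picture alone could not rule out a 10 mm height error, so I relied on the contact height.
- **Bay position:** my two wrist-camera measurements of the bay's centre along x differed by about 3.5 mm. I used the closer view, and the bars then appeared centred to about 1 mm.
- **Everything else:** the orange cassette is still in the rack and the bystanders look unmoved. The arm was clear of everything.

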